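# Seat a gauge pin against the end stop of a V-groove fixture

### The arm

A 6-joint arm with a two-finger parallel gripper is mounted at the origin on a cart in front of the work surface, level with it; the furniture and walls round the work are solid. World frame = base frame: x ahead of the robot, y to its left, z up, the work surface at z = 0. Lengths are in m, angles in rad, forces in N, time in s.
With the tool pointing down it reaches from about 0.35 to 0.85 m from the base axis. Payload 8.1 kg.
Tool frame: the origin (TCP) lies between the finger pads; the fingertips stand 8 mm ahead of it and the grasp point (between the pads) lies 11 mm behind it; z points along the fingers, y is the line along which they close (so a half turn about z gives the same grasp; the last joint's range is limited). The gripper opens to 85 mm and grips with 20 to 120 N. Pads are 22 mm wide; open, the fingers measure 114 mm over their backs; the gripper's body (76 mm by 85 mm) begins 54 mm behind the grasp point. The pads swing forward as they close: fully open they stand 13 mm farther back than shut.
Start: joints at [-1.227, 0.13, 1.488, -0, 1.523, -0.085], TCP at [0.249, -0.546, 0.215] pointing down, gripper open.
Joint ranges: [-2.96, 2.96], [-0.89, 2.26], [0.02, 2.5], [-1.34, 4.48], [0, 2.73], [-2.66, 2.66]. Speed limits (rad/s): [2.39, 2.39, 2.79, 3.14, 3.14, 3.14].

### API

Orientations are given as a unit quaternion [x, y, z, w].
In Python, from plant import * gives the robot as it stands.
- The arm moves only by the tool carry_out, never from a script. Its argument "commands" is a list of rows, each an object of numbers: "fingers": the opening, from -1 (shut) to 1 (fully open), so that 0 is half open; "x", "y", "z": the shift along the tool's x, y, z in m; "yaw": the turn about the tool's z in rad. In form: [{"fingers": .., "x": .., "y": .., "z": .., "yaw": ..}, ...]. A call has 1 to 10 rows; each row is the pose to reach, as a shift and turn from the pose commanded when the call began, along the tool's axes at that moment; what a row does not reach only later rows make up. A row lasts 1/8 s, in which the tool goes at most 62.5 mm and 10.7 degrees, less where a joint would pass 70% of its speed; a pose out of reach is approached as far as the arm can. A call with a gripper value outside its range is refused whole. The fingers move at their own pace and stop on an object; the grip force is fixed at half the most. Time passes only in rows, so rows that repeat a pose let the fingers close. It gives the time, the measured TCP pose, the force, the opening and the grip force at its end, in the units of the state.
- observe(): the state, without advancing time (a new reading comes with each control period).
- grab_frame(name): name is "side" or "top"; returns a dict with "pixels" (384x512x3 uint8, red, green, blue), "range_z" (384x512 float32, m along the optical axis (not along the pixel's ray), 0 where there is no reading), "vertical_fov" (degrees; the focal length in pixels is half the picture's height over the tangent of half this angle, whatever the lens; pixels are square), "cx", "cy" (the principal point, pixels), "eye" and "attitude" of the camera in the world. Camera axes: x right, y down, z forward; pixel columns grow to the right and rows downward; lengths in m; the calibration is good to about 2 mm. A picture is of the moment at which its call begins.
- sign_off(): hands the job in; it is judged then, once.
The state is a dict: "clock": time; "joint_pos": joint angles; "dq": joint speeds; "joint_torque": joint torques, N m; "tool_pos": TCP position; "tool_rot": TCP orientation; "wrist_force": force on the tool from outside, world axes, zero at the start; "moment": the same for the moment, N m; "grip_width": opening from 0.0 (shut) to 1.0 (fully open); "finger_force": force on a finger pad.
Only numpy, scipy, OpenCV 4.12 (cv2) and the standard library are available. Lean on these libraries where they do the work, as an engineer would, in place of code of your own. Each camera call takes 0.05 s, during which the arm holds its last target. There are 200 camera calls.

### The job

Take the steel-grey pin from the cradle, lay it in the open part of the V-groove on the blue measuring fixture and slide it along the groove, under the sprung roller, until its end touches the brass screw head that sticks out of the orange end stop. Press it home lightly, with about 5 newtons on the screw for half a second and never more than 15, then let go so that the pin stays lying in the groove touching the screw. Leave the brass pin and the other things on the desk where they are.

Things in the scene. Friction and masses are not known exactly. Their poses are not given: they have to be found in the camera images.
- steel_pin: steel-grey round pin with hemispherical ends, 20 mm in diameter, 100 mm long, about 0.12 kg. Origin at its middle, on its axis; x runs along it. It starts in one of the cradle's two places, its axis 34 mm above the desk. Either end may go to the stop.
- brass_pin: pin of the same shape in yellow brass, in the cradle's other place, 80 mm from the steel pin; a bystander.
- cradle: black pin cradle fixed to the desk: base plate 90 x 112 x 8 mm with two parallel narrow V saddles, 50 mm long and 17 mm wide, so that fingers can straddle a pin and its saddle; saddle tops 6 mm below the pins' axes. Origin at the underside's centre; x runs along the pins, which lie at y = -40 and +40 mm.
- vblock: measuring fixture fixed to the desk: base plate 196 x 74 x 10 mm with a blue narrow V rail, 17 mm wide, from x = -100 to +78 mm. Origin on the desk under the bridge; +x is the direction of the push. A pin seated in the groove has its axis at y = 0, z = 42 mm; the rail's top edges are at z = 36 mm, so fingers holding the pin from above can straddle it.
- bridge (a point): point on the seated pin's axis under the middle of the fixture's blue bridge (vblock x = 0, z = 42 mm), axes as the fixture's. The bridge covers x = -9 to +9 mm, is 57 mm wide, its top 44 mm above this point; before it the groove is open from above.
- roller (a point): axle of the black sprung roller in the bridge, 18 mm in diameter, along y, 17 mm above the seated pin's axis. The pin's end meets it some 6 mm before the bridge's middle, must lift it 2 mm (a push of 2 to 5 N), then slides on under its load of about 2 N with a steady drag of 2 to 5 N in all.
- end_stop: end stop, an orange saddle 20 x 50 x 52 mm clamped over the rail beyond the bridge, rigid. Origin at the centre of its front face, on the seated pin's axis; x points along the push, as the fixture's. A fixed brass screw with a flat button head, 16 mm across, sticks out of this face towards the pin by 4 to 18 mm, set differently every time; its reach is not measured: feel for it.
- mug: blue mug, 92 mm high, a bystander. Origin at its underside's centre.
- phone: black phone lying near the desk's front edge, 164 x 75 x 9 mm, a bystander. Origin at its underside's centre.
- cutters: flush cutters with orange handles, 138 mm long, lying on the desk, a bystander. Origin at its underside's centre.
- glue_bottle: white glue bottle with red cap, 112 mm high, a bystander. Origin at its underside's centre.
- mouse_main: black computer mouse, 104 x 60 x 36 mm, a bystander. Origin at its underside's centre.
- caliper: sliding caliper, 215 mm long, lying on the desk, a bystander. Origin at its underside's centre.

How it is judged:
On the way:
1. the steel pin, lying in the groove, is pressed on the end stop's brass screw with 2 to 15 N for 0.3 s (y of steel_pin in the frame of vblock between -0.004 and 0.004 m and z of steel_pin in the frame of vblock between 0.039 and 0.045 m and angle between the x axis of steel_pin and the x axis of vblock, either way round below 0.06 rad and contact force between steel_pin and stop_screw_c0 above 2 N), for 0.3 s.
At the end, for the whole second after the job is handed in: The steel pin lies released and at rest in the V-groove (axis within 4 mm sideways and 3 mm in height of the seated pose, within 0.06 rad of the groove), its end within 2 mm of the end stop's brass screw. The brass pin is within 10 mm and the other loose things within 20 mm of where they stood (y of steel_pin in the frame of vblock between -0.004 and 0.004 m and z of steel_pin in the frame of vblock between 0.039 and 0.045 m and angle between the x axis of steel_pin and the x axis of vblock, either way round below 0.06 rad and distance between steel_pin and stop_screw_c0 below 0.055 m and linear speed of steel_pin below 0.01 m/s and contact force between steel_pin and the fingers below 0.1 N); the robot touches nothing.
It fails at once if the pin is pressed on the end stop with more than 15 N (contact force between steel_pin and stop_screw_c0 above 15 N).
It fails at once if the brass pin is moved more than 10 mm (distance of brass_pin from where it was at the start of the episode above 0.01 m).
It fails at once if another loose thing (mug, phone, cutters, glue bottle, mouse, caliper) is moved more than 20 mm (distance of any of mug, phone, cutters, glue_bottle, mouse_main, caliper from where it was at the start of the episode above 0.02 m).
It also fails if it takes over 61 s, if anything falls off the work surface, if the arm or the gripper's body presses on something with over 40 N, if the wrist force passes 120 N, or if a joint passes its speed limit or range.

## Working session

There is one attempt and no reset: what is moved stays moved. The work goes in short steps, Python scripts to look and compute and a tool call to move; the robot and the scene stay as the last step left them, time stands still between calls to the robot, and variables do not carry over. Pictures are saved under pics/ and viewed, at most 10 in all, crops included, and the job is handed in when it is done.

Besides the shell and the picture viewer there is one more tool, called after "Call:" as a command line: name --argument value ..., lists and objects as JSON in quotes. carry_out: Moves the arm, as the interface text tells. Its arguments: {"type":"object","properties":{"commands":{"type":"array"}},"required":["commands"]}

```bash
mkdir -p pics; cat > h.py <<'E'
from plant import *
import numpy as np, cv2
from scipy.spatial.transform import Rotation as R
def rot(a):
    a=np.array(a,float); return a if a.shape==(3,3) else R.from_quat(a).as_matrix()
def cloud(f):
    h,w=f["range_z"].shape; fl=h/2/np.tan(np.radians(f["vertical_fov"])/2)
    u,v=np.meshgrid(np.arange(w),np.arange(h)); z=f["range_z"]
    c=np.stack([(u-f["cx"])/fl*z,(v-f["cy"])/fl*z,z],-1)
    return c@rot(f["attitude"]).T+np.array(f["eye"])
E
python3 - <<'E'
from h import *
ims=[]
for n in("top","side"):
    f=grab_frame(n); np.savez(n+".npz",**f)
    cv2.imwrite(f"pics/{n}0.png",f["pixels"][:,:,::-1]); print(n,f["vertical_fov"],f["cx"],f["cy"],f["eye"],f["attitude"])
s=observe();print(s)
E
```

```text
top 57.160729396208865 257.6281891425929 192.68547924198393 [ 0.4162875  -0.00740981  0.99475424] [-0.70149291  0.70814427 -0.05861099  0.05481004]
side 56.70256987623822 262.6379215958643 189.31591658328117 [ 0.17782444 -0.8545477   0.5123017 ] [ 0.82510678 -0.18237856  0.11727576 -0.52171186]
{'clock': 0.1, 'joint_pos': array([-1.22740424e+00,  1.31078429e-01,  1.48916776e+00,  1.32821607e-05,
        1.52300504e+00, -8.53816502e-02]), 'dq': array([-0.00043923, -0.0016344 , -0.00315326, -0.00089091,  0.00046642,
       -0.00022241]), 'joint_torque': array([ 8.30360714e-04, -5.70948887e+01, -5.01942873e+01, -1.50585242e-04,
        8.22758971e-03, -2.03935101e-04]), 'tool_pos': array([ 0.24931271, -0.54517824,  0.2139551 ]), 'tool_rot': array([ 9.77106753e-01,  2.12747985e-01, -1.00108175e-04, -8.23252587e-04]), 'wrist_force': array([-0.39476462, -0.25933007, -0.31772752]), 'moment': array([-0.01406451,  0.02009209, -0.03076378]), 'finger_force': 0.0, 'grip_width': 1.0008366192459455}
```

View pics/top0.png

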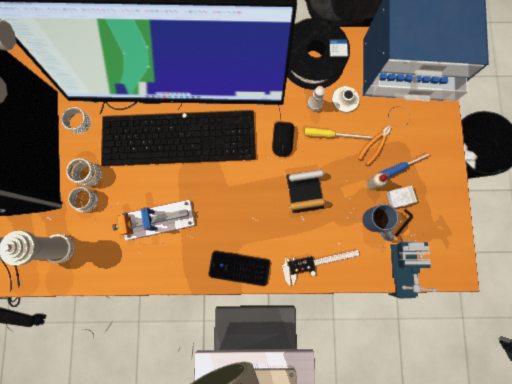

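View pics/side0.png

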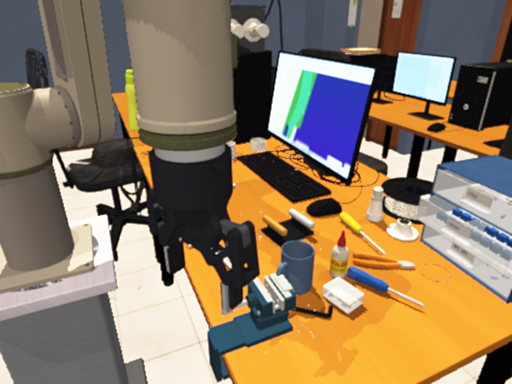

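The top view shows the cradle at about (306,191), with the steel pin at its far side (308,176) and brass at the near side (308,205). The fixture is at (156,220), with the bridge at (147,219) and the orange stop to the left at (124,223). The side view shows the pins at about (300,218) and (272,225); the fixture is hidden behind the arm.

```bash
cat > m.py <<'E'
from h import *
f=dict(np.load("top.npz")); P=cloud(f); im=f["pixels"]
hsv=cv2.cvtColor(im,cv2.COLOR_RGB2HSV); H,S,V=[hsv[...,i].astype(int) for i in range(3)]
def box(a,b,c,d):
    m=np.zeros(H.shape,bool); m[b:d,a:c]=1; return m
Z=P[...,2]
def rep(n,m):
    p=P[m]; c=np.median(p,0); q=p[:,:2]; r=cv2.minAreaRect(q.astype(np.float32)*1000)
    d=np.linalg.svd(q-q.mean(0),full_matrices=False)[2][0]
    print(n,m.sum(),"mean",p.mean(0).round(4),"zmax",np.percentile(p[:,2],[5,50,95]).round(4),"rect",np.round(r,1).tolist() if 0 else r,"axis",np.degrees(np.arctan2(d[1],d[0])).round(2))
b=box(280,160,335,220)
hi=b&(Z>0.033)&(Z<.06)
rep("steel",hi&(np.indices(H.shape)[0]<190)); rep("brass",hi&(np.indices(H.shape)[0]>195))
b=box(105,190,205,250)
rep("base",b&(S<50)&(V>120)&(Z<.02))
rep("bridge",b&(Z>.078)&(Z<.1))
rep("blue",b&(H>95)&(H<125)&(S>100))
rep("orange",b&(Z>.045)&(Z<.075)&(np.indices(H.shape)[1]<136))
cr=cv2.resize(im[185:255,100:210,::-1],None,fx=7,fy=7,interpolation=cv2.INTER_CUBIC); cv2.imwrite("pics/c1.png",cr)
E
python3 m.py
```

```text
steel 241 mean [ 0.6197 -0.1472  0.041 ] zmax [0.0356 0.0415 0.0452] rect ((620.9811401367188, -147.9727783203125), (19.924495697021484, 96.70551300048828), 8.440423965454102) axis -81.88
brass 246 mean [ 0.5395 -0.1482  0.0409] zmax [0.0358 0.0413 0.0444] rect ((540.5103149414062, -149.10960388183594), (19.856523513793945, 97.88922882080078), 8.170775413513184) axis 98.34
base 1027 mean [0.5025 0.2504 0.0091] zmax [0.0061 0.0092 0.0122] rect ((502.9189147949219, 266.9324951171875), (72.94886779785156, 194.44729614257812), 11.758946418762207) axis 105.67
bridge 154 mean [0.5005 0.2791 0.082 ] zmax [0.0789 0.0818 0.0855] rect ((500.6450500488281, 279.41925048828125), (56.19328689575195, 18.887035369873047), 11.310901641845703) axis -167.28
blue 160 mean [0.4986 0.2733 0.0871] zmax [0.0398 0.081  0.0847] rect ((450.25433349609375, 149.0775909423828), (316.4369812011719, 49.354217529296875), 68.88853454589844) axis 67.74
orange 208 mean [0.486  0.3473 0.0574] zmax [0.0462 0.0598 0.0635] rect ((484.59759521484375, 348.335205078125), (47.55797576904297, 48.68109130859375), 51.03697967529297) axis -167.74
```

View pics/c1.png

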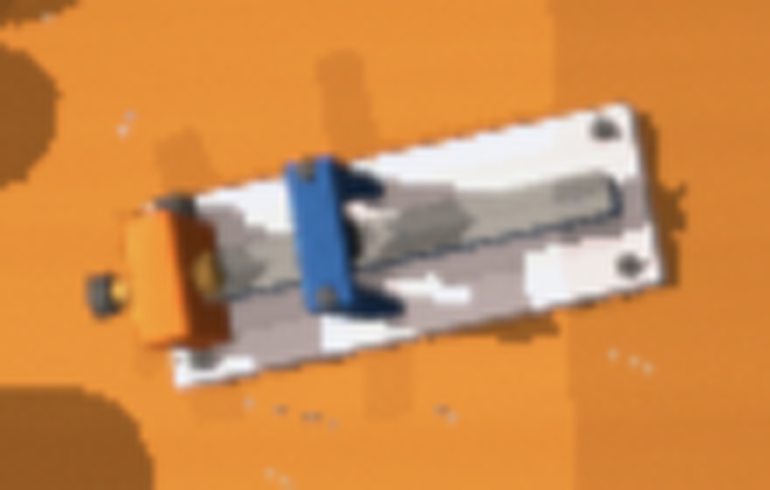

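```bash
cat >> h.py <<'E'
def go(x,y,z,deg):
    "shift in tool axes and yaw to reach world TCP x,y,z with tool x at angle deg"
    s=observe(); M=rot(s["tool_rot"]); d=M.T@(np.array([x,y,z])-s["tool_pos"])
    a=np.degrees(np.arctan2(M[1,0],M[0,0])); yaw=-((deg-a+180)%360-180)
    print("shift",d.round(4),"yaw",np.radians(yaw).round(4),"now",s["tool_pos"].round(4),a.round(2),"tilt",M[:,2].round(4),"F",s["wrist_force"].round(2),"grip",round(s["grip_width"],3),round(s["finger_force"],1),"t",round(s["clock"],2))
E
cat >> m.py <<'E'
def vb(p,c=(.5013,.2755),a=np.radians(101.6)):
    d=p[...,:2]-np.array(c); return d@[np.cos(a),np.sin(a)], d@[np.sin(a),-np.cos(a)]
X,Y=vb(P); b=box(100,185,210,255)
r=b&(abs(Z-.035)<.006)&(X<-.02)&(X>-.11)&(abs(Y)<.02)
print("rail X",X[r].min(),X[r].max(),"fit Y=a+bX",np.polyfit(X[r],Y[r],1),r.sum())
m=b&(abs(Z-.086)<.007); print("bridge X",np.percentile(X[m],[2,50,98]),"Y",np.percentile(Y[m],[2,50,98]))
m=b&(abs(Z-.06)<.006)&(X>.04)&(abs(Y)<.03); print("stop top X",np.percentile(X[m],[2,50,98]),"Y",np.percentile(Y[m],[2,50,98]))
m=b&(Z>.03)&(X>.02)&(X<.062)&(abs(Y)<.012)&(H>12)&(H<30)&(S>90); print("screw",m.sum(),X[m].round(3),Z[m].round(3))
go(.6253,-.178,.21,98.3)
E
python3 m.py | tail -5
```

```text
stop top X [0.06311245 0.07181032 0.0822742 ] Y [-0.02375398 -0.00068061  0.02368551]
screw 22 [0.061 0.058 0.056 0.06  0.057 0.057 0.061 0.058 0.056 0.056 0.061 0.06
 0.056 0.056 0.061 0.059 0.056 0.057 0.06  0.058 0.058 0.061] [0.044 0.046 0.042 0.047 0.049 0.042 0.047 0.048 0.044 0.039 0.048 0.043
 0.048 0.038 0.048 0.047 0.047 0.038 0.044 0.043 0.034 0.034]
shift [ 0.4946 -0.1776  0.0043] yaw -1.2869 now [ 0.2493 -0.5452  0.214 ] 24.57 tilt [-5.0e-04  1.6e-03 -1.0e+00] F [-0.39 -0.26 -0.32] grip 1.001 0.0 t 0.1
```

Call:
carry_out --commands '[{"fingers": 1,"x": 0.4946,"y": -0.1776,"z": 0.004,"yaw": -1.287},{"fingers": 1,"x": 0.4946,"y": -0.1776,"z": 0.004,"yaw": -1.287},{"fingers": 1,"x": 0.4946,"y": -0.1776,"z": 0.004,"yaw": -1.287},{"fingers": 1,"x": 0.4946,"y": -0.1776,"z": 0.004,"yaw": -1.287},{"fingers": 1,"x": 0.4946,"y": -0.1776,"z": 0.004,"yaw": -1.287},{"fingers": 1,"x": 0.4946,"y": -0.1776,"z": 0.004,"yaw": -1.287},{"fingers": 1,"x": 0.4946,"y": -0.1776,"z": 0.004,"yaw": -1.287},{"fingers": 1,"x": 0.4946,"y": -0.1776,"z": 0.004,"yaw": -1.287},{"fingers": 1,"x": 0.4946,"y": -0.1776,"z": 0.004,"yaw": -1.287},{"fingers": 1,"x": 0.4946,"y": -0.1776,"z": 0.004,"yaw": -1.287}]'

```text
clock: 1.35
tool_pos: [0.6261, -0.1764, 0.2098]
tool_rot: [0.653, 0.758, -0.0, -0.001]
wrist_force: [0.3, -0.4, -0.5]
grip_width: 0.999
finger_force: 0.0
```

```bash
python3 m.py | tail -8; python3 - <<'E'
from h import *
go(.6253,-.178,.023,98.3)
f=grab_frame("side"); cv2.imwrite("pics/side1.png",f["pixels"][:,:,::-1])
np.savez("side.npz",**f)
E
```

```text
orange 208 mean [0.486  0.3473 0.0574] zmax [0.0462 0.0598 0.0635] rect ((484.59759521484375, 348.335205078125), (47.55797576904297, 48.68109130859375), 51.03697967529297) axis -167.74
rail X -0.09552921746586322 -0.020901128326211008 fit Y=a+bX [-0.00187146  0.00104387] 138
bridge X [-0.00484901  0.00380924  0.01288859] Y [-0.02695469 -0.00035363  0.02739994]
stop top X [0.06311245 0.07181032 0.0822742 ] Y [-0.02375398 -0.00068061  0.02368551]
screw 22 [0.061 0.058 0.056 0.06  0.057 0.057 0.061 0.058 0.056 0.056 0.061 0.06
 0.056 0.056 0.061 0.059 0.056 0.057 0.06  0.058 0.058 0.061] [0.044 0.046 0.042 0.047 0.049 0.042 0.047 0.048 0.044 0.039 0.048 0.043
 0.048 0.038 0.048 0.047 0.047 0.038 0.044 0.043 0.034 0.034]
shift [-0.0014 -0.0011 -0.0002] yaw 0.0033 now [ 0.6261 -0.1764  0.2098] 98.49 tilt [-1.4e-03  8.0e-04 -1.0e+00] F [ 0.3  -0.41 -0.46] grip 0.999 0.0 t 1.35
shift [-0.0016 -0.0008  0.1868] yaw 0.0033 now [ 0.6261 -0.1764  0.2098] 98.49 tilt [-1.4e-03  8.0e-04 -1.0e+00] F [ 0.3  -0.41 -0.46] grip 0.999 0.0 t 1.35
```

View pics/side1.png

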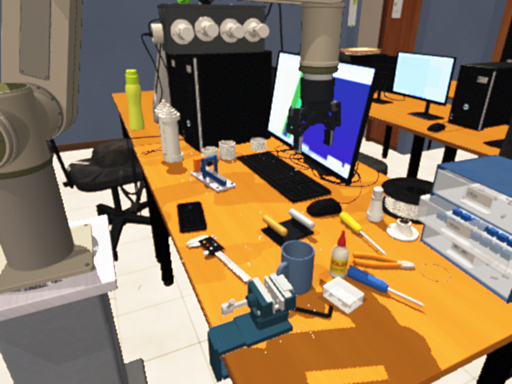

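The side view shows the gripper above the cradle. The steel pin is at (300,218), brass at (274,225), and the fixture at (212,172), now in full view. I'll descend next.

Call:
carry_out --commands '[{"fingers": 1,"x": -0.0016,"y": -0.001,"z": 0.06,"yaw": 0.003},{"fingers": 1,"x": -0.0016,"y": -0.001,"z": 0.11,"yaw": 0.003},{"fingers": 1,"x": -0.0016,"y": -0.001,"z": 0.15,"yaw": 0.003},{"fingers": 1,"x": -0.0016,"y": -0.001,"z": 0.175,"yaw": 0.003},{"fingers": 1,"x": -0.0016,"y": -0.001,"z": 0.186,"yaw": 0.003},{"fingers": 1,"x": -0.0016,"y": -0.001,"z": 0.186,"yaw": 0.003},{"fingers": 1,"x": -0.0016,"y": -0.001,"z": 0.186,"yaw": 0.003}]'

```text
clock: 2.28
tool_pos: [0.6257, -0.181, 0.0267]
tool_rot: [0.655, 0.755, 0.0, 0.001]
wrist_force: [0.4, -0.2, 0.5]
grip_width: 1.003
finger_force: 0.0
```

Call:
carry_out --commands '[{"fingers": -0.2,"z": 0},{"fingers": -0.4},{"fingers": -0.5},{"fingers": -1},{"fingers": -1},{"fingers": -1},{"fingers": -1},{"fingers": -1}]'

```text
schema error: expected keys fingers, x, y, z, yaw
```

```bash
python3 - <<'E'
from h import *
go(.6253,-.178,.023,98.3)
E
```

```text
shift [0.0031 0.     0.0037] yaw -0.0033 now [ 0.6257 -0.181   0.0267] 98.11 tilt [ 2.4e-03 -9.0e-04 -1.0e+00] F [ 0.39 -0.25  0.48] grip 1.003 0.0 t 2.27
```

Call:
carry_out --commands '[{"fingers": 1,"x": 0.003,"y": 0,"z": 0.0035,"yaw": 0},{"fingers": 1,"x": 0.003,"y": 0,"z": 0.0035,"yaw": 0},{"fingers": 1,"x": 0.003,"y": 0,"z": 0.0035,"yaw": 0}]'

```text
clock: 2.65
tool_pos: [0.6244, -0.1771, 0.0216]
tool_rot: [0.655, 0.756, 0.0, 0.0]
wrist_force: [-0.3, 0.6, 0.2]
grip_width: 0.998
finger_force: 0.0
```

```bash
python3 - <<'E'
from h import *
go(.6253,-.178,.023,98.3)
E
```

```text
shift [-0.001   0.0007 -0.0014] yaw -0.0025 now [ 0.6244 -0.1771  0.0216] 98.15 tilt [ 3.e-04 -1.e-04 -1.e+00] F [-0.25  0.61  0.22] grip 0.998 0.0 t 2.65
```

Good. Now I'll close on the pin.

Call:
carry_out --commands '[{"fingers": -1,"x": 0,"y": 0,"z": -0.001,"yaw": 0},{"fingers": -1,"x": 0,"y": 0,"z": -0.001,"yaw": 0},{"fingers": -1,"x": 0,"y": 0,"z": -0.001,"yaw": 0},{"fingers": -1,"x": 0,"y": 0,"z": -0.001,"yaw": 0},{"fingers": -1,"x": 0,"y": 0,"z": -0.001,"yaw": 0},{"fingers": -1,"x": 0,"y": 0,"z": -0.001,"yaw": 0},{"fingers": -1,"x": 0,"y": 0,"z": -0.001,"yaw": 0},{"fingers": -1,"x": 0,"y": 0,"z": -0.001,"yaw": 0}]'

```text
clock: 3.65
tool_pos: [0.6254, -0.1778, 0.0233]
tool_rot: [0.655, 0.755, 0.0, 0.001]
wrist_force: [5.3, -2.0, 3.8]
grip_width: 0.137
finger_force: 48.6
```

```bash
python3 - <<'E'
from h import *
go(.6253,-.178,.12,98.3)
E
```

```text
shift [-0.0003  0.0001 -0.0967] yaw -0.003 now [ 0.6254 -0.1778  0.0233] 98.13 tilt [ 2.3e-03 -9.0e-04 -1.0e+00] F [ 5.31 -1.96  3.79] grip 0.137 48.6 t 3.65
```

Call:
carry_out --commands '[{"fingers": -1,"x": 0,"y": 0,"z": -0.02,"yaw": 0},{"fingers": -1,"x": 0,"y": 0,"z": -0.05,"yaw": 0},{"fingers": -1,"x": 0,"y": 0,"z": -0.1,"yaw": 0},{"fingers": -1,"x": 0,"y": 0,"z": -0.13,"yaw": 0},{"fingers": -1,"x": 0,"y": 0,"z": -0.13,"yaw": 0}]'

```text
clock: 4.28
tool_pos: [0.6257, -0.1777, 0.1564]
tool_rot: [0.655, 0.756, 0.001, 0.002]
wrist_force: [-0.2, 0.6, 0.1]
grip_width: 0.001
finger_force: 0.0
```

```bash
python3 - <<'E'
from h import *
a=np.radians(101.6); o=np.array([.5006,.2791]); d=np.array([np.cos(a),np.sin(a)])
g=o-.09*d; print(g)
go(g[0],g[1],.15,101.6)
E
```

```text
[0.51869701 0.19093823]
shift [ 0.3801 -0.0537  0.0053] yaw -0.0603 now [ 0.6257 -0.1777  0.1564] 98.15 tilt [ 0.0045 -0.0016 -1.    ] F [-0.23  0.62  0.14] grip 0.001 0.0 t 4.28
```

The gripper came up empty: opening and pad force are both zero. I'll check where the pin is.

```bash
python3 - <<'E'
from h import *
f=grab_frame("top"); np.savez("top2.npz",**f); g=grab_frame("side"); np.savez("side2.npz",**g)
a=cv2.resize(f["pixels"][150:230,260:350],None,fx=4.4,fy=4.4,interpolation=cv2.INTER_CUBIC); b=cv2.resize(g["pixels"][170:250,245:335],None,fx=4.4,fy=4.4,interpolation=cv2.INTER_CUBIC)
cv2.imwrite("pics/c2.png",np.hstack([a,b])[:,:,::-1])
E
```

```text
(no output)
```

View pics/c2.png

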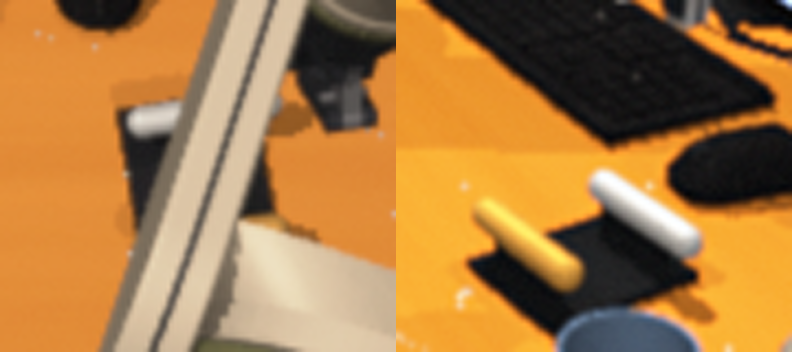

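The top crop is partly blocked by the arm. It shows the steel pin still in its place, and the side crop shows both pins in the cradle, so the grip slipped. I'll compare the pin's position before and after, in both views.

```bash
cat > p.py <<'E'
from h import *
import sys
def pins(fn):
    f=dict(np.load(fn)); P=cloud(f); hsv=cv2.cvtColor(f["pixels"],cv2.COLOR_RGB2HSV).astype(int); Z=P[...,2]
    near=(abs(P[...,0]-.58)<.1)&(abs(P[...,1]+.148)<.08)&(Z>.03)&(Z<.065)
    for n,m in(("steel",near&(hsv[...,1]<70)&(hsv[...,2]>90)),("brass",near&(hsv[...,1]>90)&(P[...,0]<.575))):
        if m.sum()<20: continue
        q=P[m]; r=cv2.minAreaRect(q[:,:2].astype(np.float32)*1000)
        print(fn,n,m.sum(),np.round(r[0],1),np.round(r[1],1),round(r[2],1),"z",np.percentile(q[:,2],[2,50,98]).round(4),"y",q[:,1].min().round(4),q[:,1].max().round(4),"x",q[:,0].min().round(4),q[:,0].max().round(4))
for a in sys.argv[1:]: pins(a)
E
python3 p.py top.npz side.npz side2.npz top2.npz
```

```text
top.npz steel 231 [ 620.  -147.8] [18.5 96.1] 7.7 z [0.0338 0.0416 0.046 ] y -0.1955 -0.1004 x 0.6058 0.6336
top.npz brass 248 [ 540.5 -149.1] [19.9 97.9] 8.2 z [0.0338 0.0413 0.0455] y -0.1981 -0.1011 x 0.5252 0.5557
side.npz steel 190 [ 620.  -151.8] [18.3 95.9] 8.9 z [0.032  0.0412 0.0455] y -0.1995 -0.1043 x 0.6069 0.6317
side.npz brass 214 [ 539.2 -152.4] [17.9 94.2] 6.4 z [0.0305 0.041  0.0451] y -0.1993 -0.1057 x 0.5261 0.5525
side2.npz steel 191 [ 619.6 -152.1] [17.9 96.9] 9.2 z [0.0328 0.0411 0.0451] y -0.1998 -0.104 x 0.6075 0.6316
side2.npz brass 214 [ 540.  -151.9] [17.8 95.4] 8.5 z [0.031  0.0411 0.0452] y -0.1996 -0.1049 x 0.5255 0.5538
top2.npz steel 81 [ 620.  -147.8] [17.6 95.8] 8.6 z [0.0341 0.0415 0.0452] y -0.1952 -0.1004 x 0.6058 0.6274
top2.npz brass 32 [ 547.4 -149.8] [12.3 96.9] 2.5 z [0.0357 0.0402 0.0457] y -0.1983 -0.1016 x 0.5391 0.5551
```

```bash
python3 - <<'E'
from h import *
f=dict(np.load("side2.npz")); P=cloud(f); s=observe(); print(s["tool_pos"],s["grip_width"])
m=(f["range_z"]>0)&(abs(P[...,0]-.626)<.06)&(abs(P[...,1]+.178)<.06)&(P[...,2]>.07)&(P[...,2]<.3)
q=P[m]; print(m.sum(),np.percentile(q[:,2],[0,1,2,5,10]).round(4))
t=q[q[:,2]<np.percentile(q[:,2],3)]; print("tip pts",t.mean(0))
v,u=np.where(m); im=f["pixels"][v.min()-10:v.max()+25,u.min()-30:u.max()+30,::-1]; print(v.min(),v.max(),u.min(),u.max())
for z in np.arange(.13,.24,.008):
    k=q[abs(q[:,2]-z)<.004]
    if len(k): print(round(z,3),len(k),"x",k[:,0].min().round(3),k[:,0].max().round(3),"y",k[:,1].min().round(3),k[:,1].max().round(3))
cv2.imwrite("pics/g.png",cv2.resize(im,None,fx=5,fy=5,interpolation=cv2.INTER_CUBIC)[:600,:800])
E
```

```text
[ 0.62358708 -0.17693432  0.15182398] 0.0015045482655930895
1288 [0.1704 0.1753 0.1793 0.1887 0.2021]
tip pts [ 0.62153209 -0.1832699   0.17723603]
125 176 291 334
0.17 9 x 0.616 0.634 y -0.187 -0.17
0.178 28 x 0.61 0.638 y -0.19 -0.175
0.186 36 x 0.61 0.636 y -0.19 -0.173
0.194 37 x 0.609 0.636 y -0.189 -0.171
0.202 40 x 0.61 0.639 y -0.189 -0.172
0.21 31 x 0.609 0.637 y -0.191 -0.176
0.218 69 x 0.591 0.658 y -0.194 -0.17
0.226 97 x 0.585 0.663 y -0.195 -0.169
0.234 92 x 0.578 0.67 y -0.196 -0.163
```

View pics/g.png

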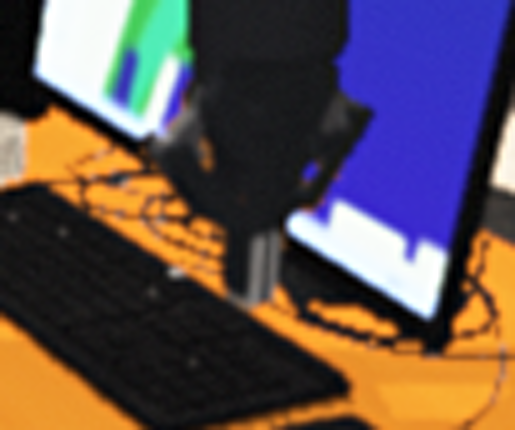

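The side view shows the shut fingertips at about (250,300) in the crop. By depth they are at z≈0.170, while the TCP reading is about 0.153, so the tool really stands some 25 mm higher than the reading implies. The 12 mm opening also fits this: the fingers pinched only the top of the pin. I'll go down with corrected heights and check on the way.

```bash
cat > tip.py <<'E'
from h import *
rs=[];zs=[];cs=[]
for i in range(4):
    f=grab_frame("side"); P=cloud(f); s=observe(); t=s["tool_pos"]; zs.append(t)
    m=(f["range_z"]>0)&(np.hypot(P[...,0]-t[0],P[...,1]-t[1])<.05)&(P[...,2]>t[2]-.03)&(P[...,2]<t[2]+.08)
    q=P[m]; rs.append(np.sort(q[:,2])[:6].round(4)); k=q[q[:,2]<t[2]+.045]; cs.append((k[:,:2].min(0)+k[:,:2].max(0))/2)
print("tool",np.mean(zs,0).round(4),np.std(zs,0).round(4)); print(rs,np.mean(cs,0))
E
python3 tip.py; python3 -c "
from h import *
go(.6245,-.178,.06,98.4)"
```

```text
tool [ 0.623  -0.1767  0.1503] [0.0001 0.0001 0.0002]
[array([0.1681, 0.1696, 0.1696, 0.1697, 0.1702, 0.1709]), array([0.1675, 0.1685, 0.1686, 0.1687, 0.1688, 0.1701]), array([0.1669, 0.1675, 0.1687, 0.1693, 0.1698, 0.1702]), array([0.1679, 0.168 , 0.1685, 0.1686, 0.1686, 0.169 ])] [ 0.62282911 -0.17833494]
shift [-0.0015  0.0016  0.0903] yaw -0.0047 now [ 0.623  -0.1768  0.1503] 98.13 tilt [-0.0033  0.0013 -1.    ] F [ 0.17 -0.57  0.25] grip 0.0 0.0 t 4.58
```

Call:
carry_out --commands '[{"fingers": 1,"x": -0.002,"y": 0.0015,"z": 0,"yaw": -0.005},{"fingers": 1,"x": -0.002,"y": 0.0015,"z": 0,"yaw": -0.005},{"fingers": 1,"x": -0.002,"y": 0.0015,"z": 0,"yaw": -0.005},{"fingers": 1,"x": -0.002,"y": 0.0015,"z": 0,"yaw": -0.005},{"fingers": 1,"x": -0.002,"y": 0.0015,"z": 0.05,"yaw": -0.005},{"fingers": 1,"x": -0.002,"y": 0.0015,"z": 0.09,"yaw": -0.005},{"fingers": 1,"x": -0.002,"y": 0.0015,"z": 0.12,"yaw": -0.005},{"fingers": 1,"x": -0.002,"y": 0.0015,"z": 0.13,"yaw": -0.005},{"fingers": 1,"x": -0.002,"y": 0.0015,"z": 0.13,"yaw": -0.005},{"fingers": 1,"x": -0.002,"y": 0.0015,"z": 0.13,"yaw": -0.005}]'

```text
clock: 5.82
tool_pos: [0.6275, -0.1795, 0.0245]
tool_rot: [0.653, 0.757, 0.001, 0.001]
wrist_force: [0.1, 0.0, -0.2]
grip_width: 0.996
finger_force: 0.0
```

```bash
python3 -c "
from h import *
f=grab_frame('side'); np.savez('side3.npz',**f)
go(.6244,-.179,-.0015,98.4)"; python3 p.py side3.npz
```

```text
shift [ 0.0011 -0.0031  0.0261] yaw 0.0004 now [ 0.6275 -0.1796  0.0246] 98.42 tilt [ 0.0031 -0.0011 -1.    ] F [ 0.31 -0.54 -0.12] grip 0.999 0.0 t 5.88
side3.npz steel 128 [ 617.2 -159.2] [94.9 49.7] 71.9 z [0.0324 0.0413 0.0628] y -0.1979 -0.1066 x 0.5792 0.6326
side3.npz brass 213 [ 539.5 -151.9] [17.8 95. ] 7.8 z [0.0309 0.0413 0.0451] y -0.199 -0.1047 x 0.525 0.5531
```

Call:
carry_out --commands '[{"fingers": 1,"x": 0.001,"y": -0.002,"z": 0.008,"yaw": 0},{"fingers": 1,"x": 0.001,"y": -0.002,"z": 0.016,"yaw": 0},{"fingers": 1,"x": 0.001,"y": -0.002,"z": 0.022,"yaw": 0},{"fingers": 1,"x": 0.001,"y": -0.002,"z": 0.022,"yaw": 0},{"fingers": 1,"x": 0.001,"y": -0.002,"z": 0.022,"yaw": 0},{"fingers": 1,"x": 0.001,"y": -0.002,"z": 0.022,"yaw": 0},{"fingers": 1,"x": 0.001,"y": -0.002,"z": 0.022,"yaw": 0}]'

```text
clock: 6.75
tool_pos: [0.6242, -0.1784, 0.0007]
tool_rot: [0.653, 0.757, 0.0, 0.0]
wrist_force: [-0.2, 0.5, 0.5]
grip_width: 0.999
finger_force: 0.0
```

```bash
python3 -c "
from h import *
go(.6244,-.179,-.0015,98.4)"
```

```text
shift [-0.0006  0.0002  0.0022] yaw 0.0003 now [ 0.6242 -0.1784  0.0007] 98.42 tilt [ 5.e-04 -2.e-04 -1.e+00] F [-0.24  0.5   0.52] grip 0.999 0.0 t 6.75
```

Call:
carry_out --commands '[{"fingers": -1,"x": 0,"y": 0,"z": 0.001,"yaw": 0},{"fingers": -1,"x": 0,"y": 0,"z": 0.001,"yaw": 0},{"fingers": -1,"x": 0,"y": 0,"z": 0.001,"yaw": 0},{"fingers": -1,"x": 0,"y": 0,"z": 0.001,"yaw": 0},{"fingers": -1,"x": 0,"y": 0,"z": 0.001,"yaw": 0},{"fingers": -1,"x": 0,"y": 0,"z": 0.001,"yaw": 0},{"fingers": -1,"x": 0,"y": 0,"z": 0.001,"yaw": 0},{"fingers": -1,"x": 0,"y": 0,"z": 0.001,"yaw": 0}]'

```text
clock: 7.75
tool_pos: [0.6258, -0.179, 0.0007]
tool_rot: [0.653, 0.757, 0.001, 0.002]
wrist_force: [5.5, -1.5, 1.9]
grip_width: 0.211
finger_force: 58.5
```

Call:
carry_out --commands '[{"fingers": -1,"x": 0,"y": 0,"z": -0.01,"yaw": 0},{"fingers": -1,"x": 0,"y": 0,"z": -0.03,"yaw": 0},{"fingers": -1,"x": 0,"y": 0,"z": -0.06,"yaw": 0},{"fingers": -1,"x": 0,"y": 0,"z": -0.1,"yaw": 0},{"fingers": -1,"x": 0,"y": 0,"z": -0.12,"yaw": 0},{"fingers": -1,"x": 0,"y": 0,"z": -0.12,"yaw": 0}]'

```text
clock: 8.5
tool_pos: [0.6253, -0.1788, 0.122]
tool_rot: [0.653, 0.757, 0.001, 0.002]
wrist_force: [0.2, -0.2, -1.2]
grip_width: 0.216
finger_force: 58.4
```

```bash
python3 - <<'E'
from h import *
a=np.radians(101.6); o=np.array([.5006,.2791]); d=np.array([np.cos(a),np.sin(a)])
g=o-.095*d; print(g)
go(g[0],g[1],.12,101.6)
E
```

```text
[0.5197024  0.18604035]
shift [ 0.3764 -0.051   0.0011] yaw -0.0554 now [ 0.6253 -0.1788  0.122 ] 98.43 tilt [ 0.004  -0.0015 -1.    ] F [ 0.18 -0.21 -1.24] grip 0.216 58.4 t 8.5
```

Call:
carry_out --commands '[{"fingers": -1,"x": 0.06,"y": -0.008,"z": 0,"yaw": -0.055},{"fingers": -1,"x": 0.12,"y": -0.016,"z": 0,"yaw": -0.055},{"fingers": -1,"x": 0.18,"y": -0.024,"z": 0,"yaw": -0.055},{"fingers": -1,"x": 0.24,"y": -0.032,"z": 0,"yaw": -0.055},{"fingers": -1,"x": 0.3,"y": -0.04,"z": 0,"yaw": -0.055},{"fingers": -1,"x": 0.35,"y": -0.048,"z": 0,"yaw": -0.055},{"fingers": -1,"x": 0.371,"y": -0.051,"z": 0,"yaw": -0.055},{"fingers": -1,"x": 0.371,"y": -0.051,"z": 0,"yaw": -0.055},{"fingers": -1,"x": 0.371,"y": -0.051,"z": 0,"yaw": -0.055},{"fingers": -1,"x": 0.371,"y": -0.051,"z": 0,"yaw": -0.055}]'

```text
clock: 9.75
tool_pos: [0.5192, 0.18, 0.1188]
tool_rot: [0.633, 0.774, -0.0, -0.0]
wrist_force: [0.0, 0.7, -1.4]
grip_width: 0.21
finger_force: 58.6
```

```bash
cat > see.py <<'E'
from h import *
import sys
n=sys.argv[1]
f=grab_frame("top"); g=grab_frame("side"); np.savez(n+"t.npz",**f); np.savez(n+"s.npz",**g)
a=cv2.resize(f["pixels"][185:255,100:215],None,fx=6.9,fy=5,interpolation=cv2.INTER_CUBIC)[:,:790]
b=cv2.resize(g["pixels"][130:200,165:280],(a.shape[1],246),interpolation=cv2.INTER_CUBIC)
cv2.imwrite(f"pics/{n}.png",np.vstack([a,b])[:,:,::-1])
a=np.radians(101.6); o=np.array([.5006,.2791]); d=np.array([np.cos(a),np.sin(a)]); nn=np.array([d[1],-d[0]])
for nm,F in(("top",f),("side",g)):
    P=cloud(F); hsv=cv2.cvtColor(F["pixels"],cv2.COLOR_RGB2HSV).astype(int); D=P[...,:2]-o; X=D@d; Y=D@nn
    zl,zh=float(sys.argv[2]),float(sys.argv[3])
    m=(F["range_z"]>0)&(X>-.16)&(X<-.012)&(abs(Y)<.03)&(P[...,2]>zl)&(P[...,2]<zh)&(hsv[...,1]<70)&(hsv[...,2]>100)
    if m.sum()>15: print(nm,m.sum(),"X",X[m].min().round(4),X[m].max().round(4),"Yrange",np.percentile(Y[m],[3,50,97]).round(4),"slope",np.polyfit(X[m],Y[m],1).round(4),"z",np.percentile(P[m][:,2],[3,50,97]).round(4))
E
python3 see.py v1 .1 .2; python3 -c "
from h import *
go(.5207,.1811,.12,101.6)"
```

```text
top 18 X -0.1201 -0.111 Yrange [-0.0157 -0.0075 -0.0018] slope [-1.096  -0.1347] z [0.1397 0.1577 0.1612]
side 81 X -0.1217 -0.0301 Yrange [-0.0173 -0.0081  0.0128] slope [-0.0517 -0.0111] z [0.1401 0.156  0.1675]
shift [ 0.0006  0.0014 -0.0008] yaw -0.0019 now [0.5194 0.1802 0.1192] 101.49 tilt [-2.e-04 -1.e-04 -1.e+00] F [-0.07  0.57 -0.87] grip 0.208 58.6 t 9.85
```

View pics/v1.png

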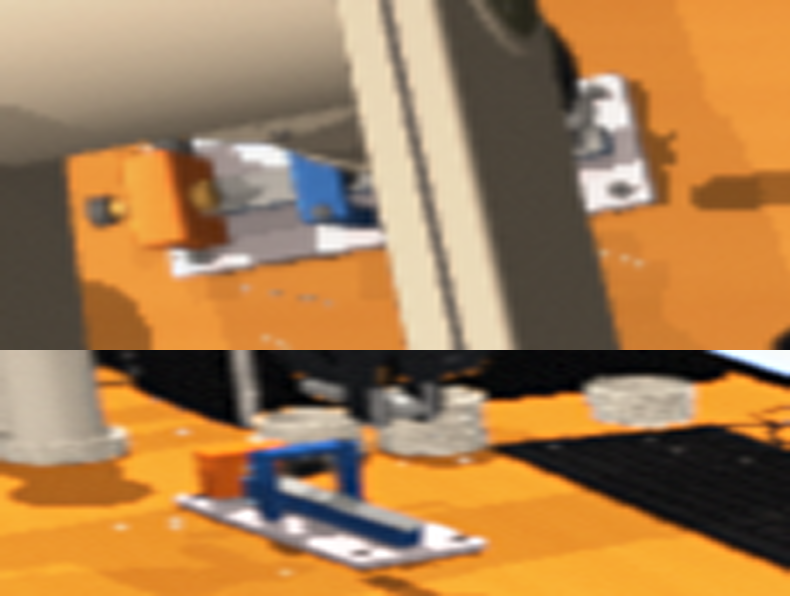

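The upper half (top view) shows the fixture mostly behind the arm, with the pin's tail at about (590,100). The lower half (side view) shows the gripper holding the pin at (410,400), above the groove's open part, with the groove's near end at (415,530). I'll lower it with a small sideways correction.

Call:
carry_out --commands '[{"fingers": -1,"x": 0.0005,"y": 0.0014,"z": 0.03,"yaw": -0.002},{"fingers": -1,"x": 0.0005,"y": 0.0014,"z": 0.06,"yaw": -0.002},{"fingers": -1,"x": 0.0005,"y": 0.0014,"z": 0.085,"yaw": -0.002},{"fingers": -1,"x": 0.0005,"y": 0.0014,"z": 0.1,"yaw": -0.002},{"fingers": -1,"x": 0.0005,"y": 0.0014,"z": 0.1,"yaw": -0.002},{"fingers": -1,"x": 0.0005,"y": 0.0014,"z": 0.1,"yaw": -0.002},{"fingers": -1,"x": 0.0005,"y": 0.0014,"z": 0.1,"yaw": -0.002},{"fingers": -1,"x": 0.0005,"y": 0.0014,"z": 0.1,"yaw": -0.002}]'

```text
clock: 10.85
tool_pos: [0.5206, 0.182, 0.0196]
tool_rot: [0.631, 0.775, 0.0, 0.0]
wrist_force: [-0.5, 0.3, -0.9]
grip_width: 0.213
finger_force: 58.8
```

```bash
python3 see.py v2 .035 .075; python3 -c "
from h import *
go(.5207,.1811,.008,101.6)"
```

```text
side 54 X -0.1221 -0.0214 Yrange [-0.0155 -0.0071  0.0083] slope [-0.0436 -0.0096] z [0.037  0.0555 0.0674]
shift [-0.0009  0.      0.0115] yaw 0.0015 now [0.5205 0.182  0.0195] 101.69 tilt [ 2.e-04  1.e-04 -1.e+00] F [-0.02 -0.7   0.14] grip 0.211 58.8 t 10.95
```

View pics/v2.png

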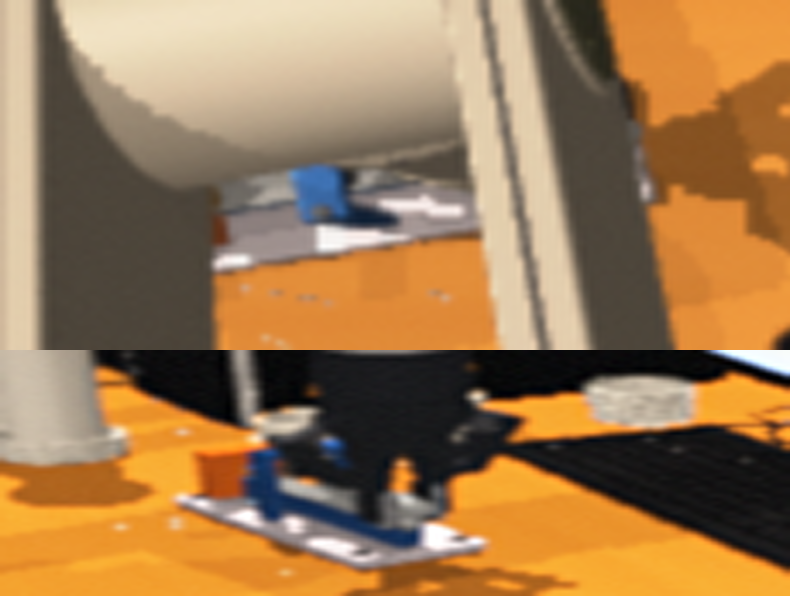

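The top view is mostly blocked by the arm. The side view shows the pin held just above and in line with the groove, from about (310,490) to (420,510), its nose short of the bridge leg. I'll lower it gently.

Call:
carry_out --commands '[{"fingers": -1,"x": 0,"y": 0,"z": 0.004,"yaw": 0},{"fingers": -1,"x": 0,"y": 0,"z": 0.007,"yaw": 0},{"fingers": -1,"x": 0,"y": 0,"z": 0.009,"yaw": 0},{"fingers": -1,"x": 0,"y": 0,"z": 0.01,"yaw": 0},{"fingers": -1,"x": 0,"y": 0,"z": 0.011,"yaw": 0},{"fingers": -1,"x": 0,"y": 0,"z": 0.011,"yaw": 0},{"fingers": -1,"x": 0,"y": 0,"z": 0.011,"yaw": 0},{"fingers": -1,"x": 0,"y": 0,"z": 0.011,"yaw": 0}]'

```text
clock: 11.95
tool_pos: [0.5219, 0.1822, 0.0092]
tool_rot: [0.631, 0.775, 0.001, 0.001]
wrist_force: [6.1, 0.5, 2.5]
grip_width: 0.212
finger_force: 60.5
```

```bash
python3 -c "
from h import *
go(.5207,.1811,.008,101.6)"
```

```text
shift [-0.0009 -0.0014  0.0012] yaw 0.0014 now [0.5219 0.1822 0.0092] 101.68 tilt [ 2.9e-03  6.0e-04 -1.0e+00] F [6.08 0.49 2.52] grip 0.212 60.5 t 11.95
```

Call:
carry_out --commands '[{"fingers": -1,"x": 0,"y": 0.001,"z": 0,"yaw": 0},{"fingers": -1,"x": 0,"y": 0.0015,"z": 0,"yaw": 0},{"fingers": -1,"x": 0,"y": 0.0015,"z": 0.001,"yaw": 0},{"fingers": -1,"x": 0,"y": 0.0015,"z": 0.001,"yaw": 0},{"fingers": -1,"x": 0,"y": 0.0015,"z": 0.001,"yaw": 0}]'

```text
clock: 12.58
tool_pos: [0.5225, 0.1823, 0.0081]
tool_rot: [0.631, 0.775, 0.0, 0.0]
wrist_force: [2.2, 0.3, 7.5]
grip_width: 0.211
finger_force: 59.9
```

```bash
python3 -c "
from h import *
go(.5207,.1811,.008,101.6); print(observe()['moment'].round(2))"
```

```text
shift [-0.0009 -0.002   0.0001] yaw 0.0017 now [0.5225 0.1823 0.0081] 101.7 tilt [ 1.e-03  1.e-04 -1.e+00] F [2.21 0.27 7.45] grip 0.211 59.9 t 12.57
[-0.03 -0.29  0.14]
```

Seated. Now I'll slide along the groove in guarded stages, easing the downward load slightly.

Call:
carry_out --commands '[{"fingers": -1,"x": 0.003,"y": 0.0005,"z": -0.0008,"yaw": 0},{"fingers": -1,"x": 0.006,"y": 0.0005,"z": -0.0008,"yaw": 0},{"fingers": -1,"x": 0.009,"y": 0.0005,"z": -0.0008,"yaw": 0},{"fingers": -1,"x": 0.012,"y": 0.0005,"z": -0.0008,"yaw": 0},{"fingers": -1,"x": 0.015,"y": 0.0005,"z": -0.0008,"yaw": 0},{"fingers": -1,"x": 0.018,"y": 0.0005,"z": -0.0008,"yaw": 0},{"fingers": -1,"x": 0.021,"y": 0.0005,"z": -0.0008,"yaw": 0},{"fingers": -1,"x": 0.024,"y": 0.0005,"z": -0.0008,"yaw": 0},{"fingers": -1,"x": 0.027,"y": 0.0005,"z": -0.0008,"yaw": 0},{"fingers": -1,"x": 0.03,"y": 0.0005,"z": -0.0008,"yaw": 0}]'

```text
clock: 13.82
tool_pos: [0.5166, 0.2104, 0.0083]
tool_rot: [0.631, 0.775, -0.001, 0.001]
wrist_force: [3.8, -8.5, 6.2]
grip_width: 0.219
finger_force: 59.5
```

```bash
cat > st.py <<'E'
from h import *
s=observe(); a=np.radians(101.7); d=np.array([np.cos(a),np.sin(a)]); n=np.array([d[1],-d[0]]); F=s["wrist_force"]
D=s["tool_pos"][:2]-np.array([.5006,.2791]); print("grip X",(D@d).round(4),"Y",(D@n).round(4),"z",s["tool_pos"][2].round(4),"Fpush",(-F[:2]@d).round(2),"Flat",(F[:2]@n).round(2),"Fz",F[2].round(2),"M",s["moment"].round(2),"grip",round(s["grip_width"],3),"t",s["clock"])
E
python3 st.py
```

```text
grip X -0.0705 Y 0.0018 z 0.0083 Fpush 9.07 Flat 1.99 Fz 6.19 M [-1.26 -0.52  0.18] grip 0.219 t 13.825
```

Call:
carry_out --commands '[{"fingers": -1,"x": 0.003,"y": 0.0003,"z": -0.0006,"yaw": 0},{"fingers": -1,"x": 0.006,"y": 0.0003,"z": -0.0006,"yaw": 0},{"fingers": -1,"x": 0.009,"y": 0.0003,"z": -0.0006,"yaw": 0},{"fingers": -1,"x": 0.012,"y": 0.0003,"z": -0.0006,"yaw": 0},{"fingers": -1,"x": 0.015,"y": 0.0003,"z": -0.0006,"yaw": 0},{"fingers": -1,"x": 0.018,"y": 0.0003,"z": -0.0006,"yaw": 0},{"fingers": -1,"x": 0.02,"y": 0.0003,"z": -0.0006,"yaw": 0},{"fingers": -1,"x": 0.022,"y": 0.0003,"z": -0.0006,"yaw": 0},{"fingers": -1,"x": 0.024,"y": 0.0003,"z": -0.0006,"yaw": 0}]'

```text
clock: 14.95
tool_pos: [0.5115, 0.2342, 0.0085]
tool_rot: [0.631, 0.775, -0.001, 0.0]
wrist_force: [2.8, -5.7, 3.9]
grip_width: 0.212
finger_force: 59.3
```

```bash
python3 st.py
```

```text
grip X -0.0462 Y 0.0016 z 0.0085 Fpush 6.17 Flat 1.6 Fz 3.93 M [-1.03 -0.54  0.14] grip 0.212 t 14.95
```

Call:
carry_out --commands '[{"fingers": -1,"x": 0.001,"y": 0.0003,"z": -0.0003,"yaw": 0},{"fingers": -1,"x": 0.002,"y": 0.0003,"z": -0.0003,"yaw": 0},{"fingers": -1,"x": 0.003,"y": 0.0003,"z": -0.0003,"yaw": 0},{"fingers": -1,"x": 0.004,"y": 0.0003,"z": -0.0003,"yaw": 0},{"fingers": -1,"x": 0.005,"y": 0.0003,"z": -0.0003,"yaw": 0}]'

```text
clock: 15.58
tool_pos: [0.5105, 0.2392, 0.0086]
tool_rot: [0.631, 0.775, -0.001, 0.0]
wrist_force: [2.1, -6.8, 5.1]
grip_width: 0.213
finger_force: 59.2
```

```bash
python3 st.py
```

```text
grip X -0.0411 Y 0.0016 z 0.0086 Fpush 7.07 Flat 0.71 Fz 5.13 M [-0.93 -0.42  0.15] grip 0.213 t 15.575
```

Call:
carry_out --commands '[{"fingers": -1,"x": 0.0005,"y": 0,"z": 0,"yaw": 0},{"fingers": -1,"x": 0.001,"y": 0,"z": 0,"yaw": 0},{"fingers": -1,"x": 0.0015,"y": 0,"z": 0,"yaw": 0},{"fingers": -1,"x": 0.002,"y": 0,"z": 0,"yaw": 0}]'

```text
clock: 16.08
tool_pos: [0.51, 0.2411, 0.0085]
tool_rot: [0.631, 0.775, -0.001, 0.0]
wrist_force: [1.8, -5.0, 3.4]
grip_width: 0.21
finger_force: 59.2
```

```bash
python3 st.py
```

```text
grip X -0.0391 Y 0.0015 z 0.0085 Fpush 5.29 Flat 0.74 Fz 3.44 M [-0.85 -0.37  0.21] grip 0.21 t 16.075
```

Call:
carry_out --commands '[{"fingers": -1,"x": 0.0005,"y": 0,"z": -0.0002,"yaw": 0},{"fingers": -1,"x": 0.001,"y": 0,"z": -0.0002,"yaw": 0},{"fingers": -1,"x": 0.0015,"y": 0,"z": -0.0002,"yaw": 0},{"fingers": -1,"x": 0.002,"y": 0,"z": -0.0002,"yaw": 0}]'

```text
clock: 16.58
tool_pos: [0.5095, 0.2433, 0.0086]
tool_rot: [0.631, 0.775, -0.001, -0.0]
wrist_force: [2.5, -4.2, 2.2]
grip_width: 0.211
finger_force: 59.1
```

```bash
python3 st.py
```

```text
grip X -0.0369 Y 0.0015 z 0.0086 Fpush 4.61 Flat 1.65 Fz 2.17 M [-0.75 -0.45  0.11] grip 0.211 t 16.575
```

Call:
carry_out --commands '[{"fingers": -1,"x": 0.0005,"y": 0,"z": 0,"yaw": 0},{"fingers": -1,"x": 0.001,"y": 0,"z": 0,"yaw": 0},{"fingers": -1,"x": 0.0015,"y": 0,"z": 0,"yaw": 0},{"fingers": -1,"x": 0.002,"y": 0,"z": 0,"yaw": 0}]'

```text
clock: 17.08
tool_pos: [0.5091, 0.2452, 0.0086]
tool_rot: [0.631, 0.775, -0.001, -0.0]
wrist_force: [2.6, -4.2, 2.2]
grip_width: 0.211
finger_force: 59.1
```

```bash
python3 st.py
```

```text
grip X -0.0349 Y 0.0015 z 0.0086 Fpush 4.65 Flat 1.67 Fz 2.17 M [-0.7  -0.36  0.09] grip 0.211 t 17.075
```

Steady drag is about 4.6 N. I'll continue the same way.

Call:
carry_out --commands '[{"fingers": -1,"x": 0.0005,"y": 0,"z": 0,"yaw": 0},{"fingers": -1,"x": 0.001,"y": 0,"z": 0,"yaw": 0},{"fingers": -1,"x": 0.0015,"y": 0,"z": 0,"yaw": 0},{"fingers": -1,"x": 0.002,"y": 0,"z": 0,"yaw": 0}]'

```text
clock: 17.58
tool_pos: [0.5087, 0.2472, 0.0086]
tool_rot: [0.631, 0.775, -0.001, -0.0]
wrist_force: [2.2, -4.3, 2.0]
grip_width: 0.216
finger_force: 59.1
```

```bash
python3 st.py
```

```text
grip X -0.0329 Y 0.0015 z 0.0086 Fpush 4.64 Flat 1.29 Fz 1.96 M [-0.72 -0.4   0.16] grip 0.216 t 17.575
```

Call:
carry_out --commands '[{"fingers": -1,"x": 0.0005,"y": 0,"z": 0,"yaw": 0},{"fingers": -1,"x": 0.001,"y": 0,"z": 0,"yaw": 0},{"fingers": -1,"x": 0.0015,"y": 0,"z": 0,"yaw": 0},{"fingers": -1,"x": 0.002,"y": 0,"z": 0,"yaw": 0}]'

```text
clock: 18.08
tool_pos: [0.5083, 0.2491, 0.0086]
tool_rot: [0.631, 0.775, -0.001, -0.0]
wrist_force: [2.2, -4.6, 3.1]
grip_width: 0.212
finger_force: 59.1
```

```bash
python3 st.py
```

```text
grip X -0.0309 Y 0.0015 z 0.0086 Fpush 4.91 Flat 1.18 Fz 3.07 M [-0.66 -0.37  0.15] grip 0.212 t 18.075
```

Call:
carry_out --commands '[{"fingers": -1,"x": 0.0005,"y": 0,"z": 0,"yaw": 0},{"fingers": -1,"x": 0.001,"y": 0,"z": 0,"yaw": 0},{"fingers": -1,"x": 0.0015,"y": 0,"z": 0,"yaw": 0},{"fingers": -1,"x": 0.0015,"y": 0,"z": 0,"yaw": 0}]'

```text
clock: 18.58
tool_pos: [0.508, 0.2507, 0.0086]
tool_rot: [0.631, 0.775, -0.001, -0.0]
wrist_force: [2.9, -4.6, 2.1]
grip_width: 0.212
finger_force: 59.1
```

```bash
python3 st.py
```

```text
grip X -0.0293 Y 0.0015 z 0.0086 Fpush 5.07 Flat 1.96 Fz 2.11 M [-0.68 -0.34  0.19] grip 0.212 t 18.575
```

Call:
carry_out --commands '[{"fingers": -1,"x": 0.0005,"y": 0,"z": 0,"yaw": 0},{"fingers": -1,"x": 0.001,"y": 0,"z": 0,"yaw": 0},{"fingers": -1,"x": 0.0015,"y": 0,"z": 0,"yaw": 0},{"fingers": -1,"x": 0.0015,"y": 0,"z": 0,"yaw": 0}]'

```text
clock: 19.08
tool_pos: [0.5077, 0.2524, 0.0086]
tool_rot: [0.631, 0.775, -0.001, -0.0]
wrist_force: [2.7, -3.6, 1.6]
grip_width: 0.214
finger_force: 59.1
```

```bash
python3 st.py
```

```text
grip X -0.0276 Y 0.0015 z 0.0086 Fpush 4.05 Flat 1.95 Fz 1.57 M [-0.64 -0.32  0.14] grip 0.214 t 19.075
```

Call:
carry_out --commands '[{"fingers": -1,"x": 0.0005,"y": 0,"z": 0,"yaw": 0},{"fingers": -1,"x": 0.001,"y": 0,"z": 0,"yaw": 0},{"fingers": -1,"x": 0.0015,"y": 0,"z": 0,"yaw": 0},{"fingers": -1,"x": 0.0015,"y": 0,"z": 0,"yaw": 0}]'

```text
clock: 19.58
tool_pos: [0.5076, 0.2527, 0.0086]
tool_rot: [0.631, 0.775, -0.002, 0.0]
wrist_force: [2.9, -10.6, 1.8]
grip_width: 0.212
finger_force: 59.1
```

```bash
python3 st.py
```

```text
grip X -0.0273 Y 0.0015 z 0.0086 Fpush 10.98 Flat 0.7 Fz 1.85 M [-1.65 -0.42  0.17] grip 0.212 t 19.575
```

The push rose from 4 to 11 N with no advance, at the point where the picture put the screw head. That is about 6 N on the screw. I'll hold it.

Call:
carry_out --commands '[{"fingers": -1,"x": 0,"y": 0,"z": 0,"yaw": 0},{"fingers": -1,"x": 0,"y": 0,"z": 0,"yaw": 0},{"fingers": -1,"x": 0,"y": 0,"z": 0,"yaw": 0},{"fingers": -1,"x": 0,"y": 0,"z": 0,"yaw": 0},{"fingers": -1,"x": 0,"y": 0,"z": 0,"yaw": 0},{"fingers": -1,"x": 0,"y": 0,"z": 0,"yaw": 0}]'

```text
clock: 20.32
tool_pos: [0.5076, 0.2527, 0.0086]
tool_rot: [0.631, 0.775, -0.002, 0.0]
wrist_force: [2.5, -9.7, 2.3]
grip_width: 0.215
finger_force: 59.1
```

```bash
python3 st.py; python3 see.py v3 .035 .075
```

```text
grip X -0.0273 Y 0.0015 z 0.0086 Fpush 10.02 Flat 0.53 Fz 2.29 M [-1.65 -0.41  0.18] grip 0.215 t 20.325
top 44 X -0.0918 -0.031 Yrange [-0.0181 -0.0011  0.0093] slope [-0.1062 -0.0066] z [0.035  0.046  0.0518]
side 49 X -0.0907 -0.0171 Yrange [-0.0126 -0.0014  0.0156] slope [-0.001  -0.0009] z [0.0353 0.0469 0.0597]
```

View pics/v3.png

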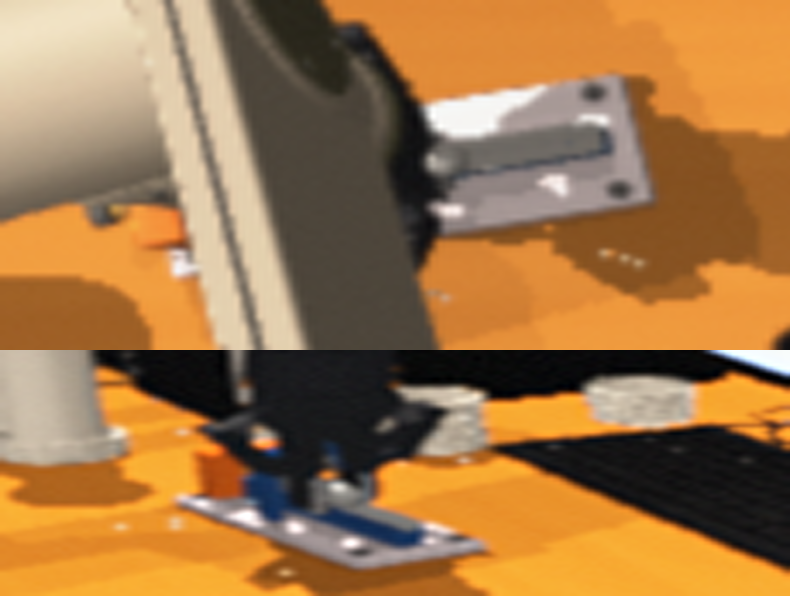

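The top view shows the pin's tail at about (440,160), lying on the groove line. The side view shows the pin in the groove under the gripper, with its nose under the bridge. I'll relax a little, open, and lift straight up.

Call:
carry_out --commands '[{"fingers": -1,"x": -0.0008,"y": 0,"z": 0,"yaw": 0},{"fingers": 0.1,"x": -0.0008,"y": 0,"z": 0,"yaw": 0},{"fingers": 0.1,"x": -0.0008,"y": 0,"z": 0,"yaw": 0},{"fingers": 0.1,"x": -0.0008,"y": 0,"z": 0,"yaw": 0},{"fingers": 0.1,"x": -0.0008,"y": 0,"z": 0,"yaw": 0},{"fingers": 0.1,"x": -0.0008,"y": 0,"z": 0,"yaw": 0},{"fingers": 0.1,"x": -0.0008,"y": 0,"z": 0,"yaw": 0}]'

```text
clock: 21.3
tool_pos: [0.5082, 0.2537, 0.0093]
tool_rot: [0.631, 0.775, 0.0, -0.0]
wrist_force: [0.1, 1.0, -1.1]
grip_width: 0.545
finger_force: 0.0
```

```bash
python3 st.py
```

```text
grip X -0.0264 Y 0.0023 z 0.0093 Fpush -0.98 Flat 0.28 Fz -1.07 M [ 0.02  0.02 -0.01] grip 0.545 t 21.3
```

Call:
carry_out --commands '[{"fingers": 0.1,"x": -0.002,"y": -0.001,"z": -0.02,"yaw": 0},{"fingers": 0.1,"x": -0.004,"y": -0.001,"z": -0.05,"yaw": 0},{"fingers": 0.1,"x": -0.005,"y": -0.001,"z": -0.09,"yaw": 0},{"fingers": 0.1,"x": -0.04,"y": -0.001,"z": -0.13,"yaw": 0},{"fingers": 0.1,"x": -0.1,"y": -0.001,"z": -0.16,"yaw": 0},{"fingers": 0.1,"x": -0.16,"y": -0.001,"z": -0.18,"yaw": 0},{"fingers": 0.1,"x": -0.22,"y": -0.001,"z": -0.18,"yaw": 0},{"fingers": 0.1,"x": -0.28,"y": -0.001,"z": -0.18,"yaw": 0},{"fingers": 0.1,"x": -0.3,"y": -0.001,"z": -0.18,"yaw": 0},{"fingers": 0.1,"x": -0.3,"y": -0.001,"z": -0.18,"yaw": 0}]'

```text
clock: 22.55
tool_pos: [0.5682, -0.0414, 0.1903]
tool_rot: [0.632, 0.775, 0.0, 0.0]
wrist_force: [0.4, 0.9, 0.8]
grip_width: 0.552
finger_force: 0.0
```

```bash
python3 st.py; python3 see.py v4 .04 .06; python3 p.py v4s.npz v4t.npz
```

```text
grip X -0.3276 Y 0.0012 z 0.1903 Fpush -0.79 Flat 0.54 Fz 0.81 M [ 0.07 -0.05  0.01] grip 0.552 t 22.55
top 75 X -0.0463 -0.012 Yrange [-0.0063  0.0011  0.0091] slope [0.0397 0.0023] z [0.0437 0.0499 0.0535]
side 44 X -0.0491 -0.0126 Yrange [-0.0086 -0.0037  0.007 ] slope [-0.1116 -0.0061] z [0.0407 0.0481 0.0531]
v4s.npz brass 213 [ 540.  -151.5] [18.9 97. ] 6.9 z [0.0312 0.041  0.0452] y -0.1999 -0.1041 x 0.5257 0.5528
v4t.npz brass 110 [ 536.7 -122.3] [20.  42.9] 6.8 z [0.0335 0.0411 0.0458] y -0.1427 -0.1014 x 0.5253 0.5477
```

View pics/v4.png

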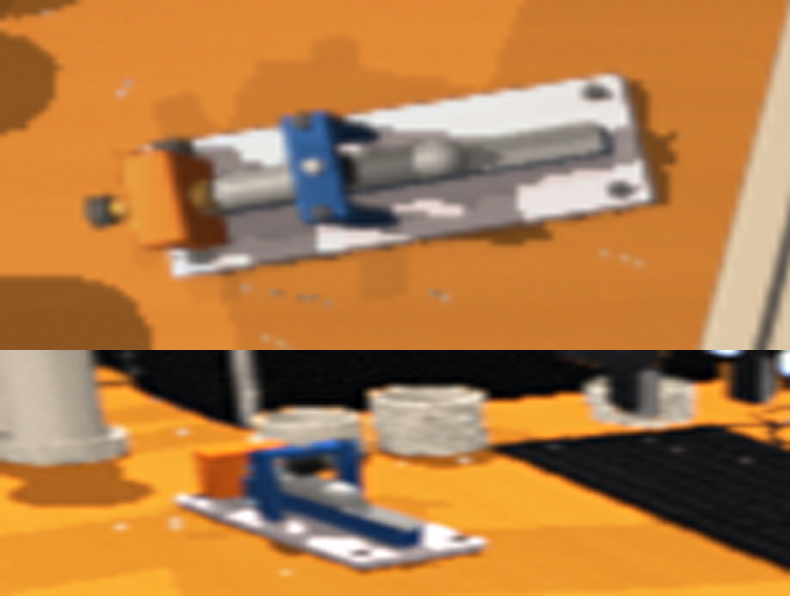

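The top view shows the pin lying in the groove under the bridge, its nose at the brass screw head (212,193) and its tail at (440,158). The gripper is clear and the brass pin has not moved. I'll hand in.

```bash
python3 -c "
from plant import *
print(sign_off())"
```

```text
the job is handed in; nothing more can be done
None
```

I handed the job in at about 23 s: the steel pin lies released in the V-groove against the brass screw, after pressing with an estimated 5–6 N for about 0.7 s; the first grasp slipped and was redone, and no verdict came back.

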